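# Uncover the terminals of a controller housing on the inspection plate

### The arm

A 6-joint arm with a two-finger parallel gripper is mounted at the origin on the work surface. World frame = base frame: x ahead of the robot, y to its left, z up, the work surface at z = 0. Lengths are in mm, angles in degrees, forces in N, time in s.
With the tool pointing down it reaches from about 300 to 850 mm from the base axis. Payload 4.2 kg.
Tool frame: the origin (TCP) lies midway between the tips of the shut fingers; the grasp point (between the pads) lies 19 mm behind it; x points along the fingers, y is the direction in which the jaws open and shut, and the axes are right-handed (so a half turn about x gives the same grasp; the last joint's range is limited). The gripper opens to 91 mm and grips with 3 to 60 N. Pads are 32 mm wide; open, the fingers measure 118 mm over their backs; the gripper's body (76 mm by 178 mm) begins 60 mm behind the grasp point.
Start: joints at [-69.099, 18.312, 89.639, -0, 72.044, -1.146], TCP at [215.844, -532.968, 213.976] pointing down, gripper open.
Joint ranges: [-177.97, 177.97], [-48.28, 115.42], [12.27, 149.76], [-77.06, 257.06], [2.81, 150.46], [-146.56, 146.56]. Speed limits (degrees/s): [147.25, 147.25, 180, 180, 180, 180].

### API

Orientations are given as [roll, pitch, yaw] about the fixed x, y, z axes, in that order (R = Rz(yaw) Ry(pitch) Rx(roll)).
In Python, from workcell import env gives the robot as it stands.
- The arm moves only by the shell command python3 -m handwheel 'ROWS' [FORCE]. ROWS is text: rows parted by semicolons, each of 7 numbers parted by spaces: the turn, a rotation vector about the tool's x, y, z in degrees, then the shift along the tool's x, y, z in m, then the finger opening in m, from 0 to 0.0912. In form: rx ry rz x y z grip; .... A call has 1 to 12 rows; each row is the pose to reach, as a shift and turn from the pose commanded when the call began, along the tool's axes at that moment; what a row does not reach only later rows make up. A row lasts 1/12 s, in which the tool goes at most 41.7 mm and 7.16 degrees, less where a joint would pass 70% of its speed; a pose out of reach is approached as far as the arm can. A call with a gripper value outside its range is refused whole. The fingers move at their own pace and stop on an object; FORCE is the grip in N (left out, the last holds). Time passes only in rows, so rows that repeat a pose let the fingers close. It gives the time, the measured TCP pose, the force and the opening at its end, in the units of the state.
- env.state(): the state, without advancing time (a new reading comes with each control period).
- env.grab_frame(name): name is "scene" or "top" or "wrist"; returns the picture (480x640x3 uint8, red, green, blue); there is no depth.
- env.get_calibration(name): a dict with "mtx" (3x3 intrinsics, pixels), "T" (4x4, takes a point from camera to world coordinates); the wrist camera has in their place "hand_eye" (4x4, takes a point from camera to tool coordinates, whose origin is the TCP and whose axes are the tool frame's). Camera axes: x right, y up, looking along -z (the intrinsics and any distortion apply to the point x, -y, -z); pixel columns grow to the right and rows downward; lengths in mm; the calibration is good to about 2 mm. The wrist camera is an equidistant fisheye: a pixel r from the principal point sees the ray r / f radians off the axis. A picture is of the moment at which its call begins: read the wrist's pose just before it. get_calibration takes no time and is no camera call.
- env.job_done(): hands the job in, once; it reports no verdict.
The state is a dict: "time_s": time; "qpos": joint angles; "qvel": joint speeds; "effort": joint torques, N m; "ee_pos": TCP position; "ee_rot": TCP orientation; "force": force on the tool from outside, world axes, zero at the start; "torque": the same for the moment, N m; "gripper_width": finger opening in mm.
Only numpy, scipy, OpenCV 4.12 (cv2) and the standard library are available. Lean on these libraries where they do the work, as an engineer would, in place of code of your own. Each camera call takes 0.05 s, during which the arm holds its last target. There are 200 camera calls.

### The job

The controller housing clamped on the fixture plate must be opened for measuring: press its orange snap tab down to free the white terminal cover, and push the cover straight off its seat, away from the tab, until the whole terminal seat is uncovered. Only press and push: leave the cover lying flat on the fixture plate and never lift or tip it. The reference sphere on its stand, the V-block and the stylus case stay where they stand.

Things in the scene. Friction and masses are not known exactly. Their poses are not given: they have to be found in the camera images.
- fixture: Fixed grey fixture plate, 375 x 170 x 12 mm, on the granite, carrying the clamped grey controller housing. Origin: plate's top surface, centre line, at the seam of housing and cover. x: the way the cover comes off (roughly away from the robot), y left, z up. Plate: x -140 to 235 mm, y +-85. Clamps and pins beside the hood (|y| 48-80, x -113 to -25) are up to 22 mm high.
- hood (a point): Fixed grey hood of the housing behind the tab: centre of its top face, 40 mm above the plate, at x = -88.5 mm in the fixture's frame. Hood 73 (x) x 96 (y) mm; it ends at x = -52. From there to the seam (x = 0) a low shoulder, 21 mm high, lies under the tab.
- seat (a point): Fixed black terminal seat that the cover closes: centre of its top face, 9 mm above the plate, x = 36 mm in the fixture's frame; it reaches from x = 0 to 72, |y| to 43.5. On it a green terminal strip, 19 mm above the plate, x 26 to 60. Lips inside the cover's foot run under the seat's side rails: the cover can only slide along +x until it is off the seat.
- tab (a joint): Snap tab's angle (rad) about a hinge hidden in the hood: 0 at rest, grows as it is pressed down, stop at 0.09, springs back. Cover free from 0.05. At tab_pad: 2 N to start, 8 N frees (3.3 mm down), 12 N at the stop (5.7 mm). Keep it down until the cover has begun to slide: from 2 mm on its edge holds the hooks down, after 13 mm the hooks are past it.
- tab_pad (a point): Middle of the top of the tab's orange press pad, 32 mm above the plate, 24 mm behind the fixture's origin. Pad 44 mm wide (y), level; hood 28 mm behind this point and 8 mm higher, cover's rear face 25.5 mm ahead. The pad runs on level 32 mm ahead, under the cover. Its hooks stand 29-37 mm either side: a finger under 50 mm wide that holds the pad down can go on forward between them.
- cover: Loose white plastic terminal cover, a shell 78 (x) x 96 (y) x 37 mm high with 3 mm walls, open below and towards the hood, about 0.1 kg, its foot standing on the plate. Origin: centre of its underside; axes as fixture's. On its seat the origin is at x = 40.5, y = 0, z = 0 mm in the fixture's frame; at x = 111 its rear edge has passed the whole seat.
- cover_ridge (a point): Middle of the rear face (towards the tab) of the thumb ridge along the cover's rear top edge, 41 mm above the plate, 39 mm behind the cover's origin. The ridge is 6 mm thick, 96 mm long, from 34 to 46 mm above the plate.
- ref_sphere: Bystander: white 25 mm ceramic reference ball on a black stand, foot 52 mm across, 117 mm high. Origin: centre of its foot.
- v_block: Bystander: steel V-block, 56 x 60 x 45 mm. Origin: centre of its underside.
- stylus_case: Bystander: closed blue and black stylus case, 80 x 54 x 24 mm. Origin: centre of its underside.

How it is judged (in metres and radians):
On the way, in this order (a step that is already met when the one before it is completed fails the run):
1. the snap tab is pressed in by the fingers (value of joint tab above 0.04 rad and contact force between the fingers and tab above 1 N and x of cover in the frame of fixture below 0.048 m).
2. the released cover has slid past the hooks (x of cover in the frame of fixture above 0.056 m).
At the end, for the whole second after the job is handed in: The cover lies still and flat on the fixture plate (foot within 3 mm of the plate, tilt under 0.06 rad), its origin 111 to 220 mm ahead of the fixture's origin (rear edge past the terminal seat) and within 60 mm of the plate's centre line, and the snap tab has sprung back (x of cover in the frame of fixture between 0.111 and 0.22 m and y of cover in the frame of fixture between -0.06 and 0.06 m and z of cover in the frame of fixture between -0.003 and 0.003 m and angle between cover's own z axis and vertical below 0.06 rad and linear speed of cover below 0.01 m/s and value of joint tab below 0.02 rad); the robot touches nothing.
It fails at once if the cover is lifted or tipped (z of cover in the frame of fixture above 0.01 m or angle between cover's own z axis and vertical above 0.2 rad).
It fails at once if a bystander is displaced or tipped (distance of any of ref_sphere, v_block, stylus_case from where it was at the start of the episode above 0.01 m or angle between ref_sphere's own z axis and vertical above 0.2 rad).
It also fails if it takes over 35 s, if anything falls off the work surface, if the arm or the gripper's body presses on something with over 40 N, if the wrist force passes 120 N, or if a joint passes its speed limit or range.

## Working session

There is one attempt and no reset: what is moved stays moved. The work goes in short steps, Python scripts to look and compute and a shell command to move; the robot and the scene stay as the last step left them, time stands still between calls to the robot, and variables do not carry over. Pictures are saved under pics/ and viewed, on a budget of 10 in all, crops included, one or two more only if the job needs it, and the job is handed in when it is done.

```bash
ls; mkdir -p pics
python3 - <<'E'
from workcell import env
import cv2
s=env.state();print({k:s[k] for k in('time_s','ee_pos','ee_rot','force','gripper_width')})
for n in('top','scene'):
    cv2.imwrite(f'pics/{n}0.png',env.grab_frame(n)[:,:,::-1])
    c=env.get_calibration(n);print(n,c)
print(env.get_calibration('wrist'))
E
```

```text
pics
{'time_s': 0.0, 'ee_pos': array([ 215.65779262, -532.47591544,  213.12117015]), 'ee_rot': array([-91.02398172,  89.89884526, 111.02246231]), 'force': array([0.01650744, 0.37749891, 0.28022975]), 'gripper_width': 91.44839895505243}
top {'mtx': array([[547.68388464,   0.        , 317.4014388 ],
       [  0.        , 547.68388464, 236.68657542],
       [  0.        ,   0.        ,   1.        ]]), 'T': array([[-2.41480038e-02,  9.80141835e-01, -1.96821890e-01,
         3.52681123e+02],
       [-9.99273832e-01, -2.94694781e-02, -2.41528017e-02,
         4.73860243e+01],
       [-2.94734097e-02,  1.96095723e-01,  9.80141717e-01,
         1.05114654e+03],
       [ 0.00000000e+00,  0.00000000e+00,  0.00000000e+00,
         1.00000000e+00]])}
scene {'mtx': array([[463.12176856,   0.        , 323.9773067 ],
       [  0.        , 463.12176856, 230.25700302],
       [  0.        ,   0.        ,   1.        ]]), 'T': array([[-7.68237824e-01, -3.85086380e-01,  5.11389407e-01,
         1.01136055e+03],
       [ 6.39851109e-01, -4.36906805e-01,  6.32220690e-01,
         6.20321971e+02],
       [-2.00300653e-02,  8.12908927e-01,  5.82046281e-01,
         6.17482852e+02],
       [ 0.00000000e+00,  0.00000000e+00,  0.00000000e+00,
         1.00000000e+00]])}
{'mtx': array([[371.64829954,   0.        , 316.3572193 ],
       [  0.        , 371.64829954, 239.02288625],
       [  0.        ,   0.        ,   1.        ]]), 'hand_eye': array([[ 7.36790465e-04,  2.82181404e-01, -9.59360783e-01,
        -1.71189201e+02],
       [ 9.99998467e-01,  1.31569677e-03,  1.15499249e-03,
        -2.42031886e-01],
       [ 1.58814529e-03, -9.59360164e-01, -2.82180002e-01,
        -7.94364613e+01],
       [ 0.00000000e+00,  0.00000000e+00,  0.00000000e+00,
         1.00000000e+00]])}
```

View pics/top0.png

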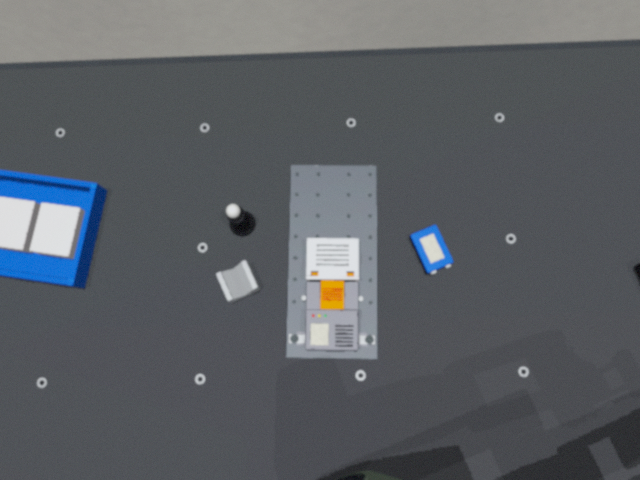

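View pics/scene0.png

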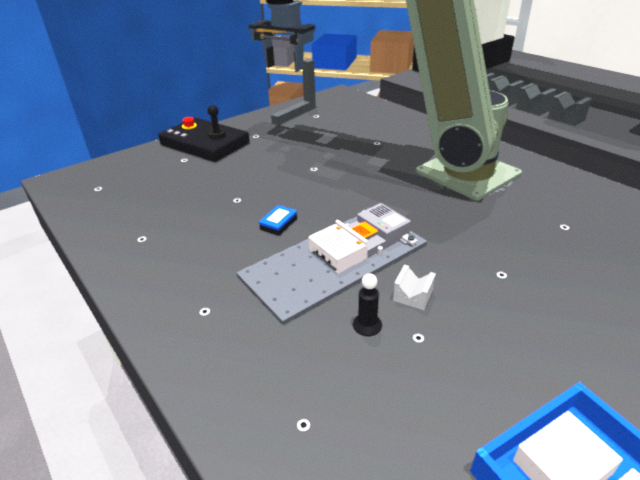

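The top view shows the plate at about (290-377, 165-358), the cover at (306-358, 238-280) and the orange pad near (332, 294). The bystanders stand well to either side. The scene view agrees. Next I measure these from colour masks.

```bash
cat > h.py <<'E'
import numpy as np,cv2
from workcell import env
from scipy.spatial.transform import Rotation as R
def cast(cal,uv,z):
    uv=np.atleast_2d(np.float64(uv)); K=cal['mtx'];T=cal['T']
    d=np.c_[(uv[:,0]-K[0,2])/K[0,0],-(uv[:,1]-K[1,2])/K[1,1],-np.ones(len(uv))]@T[:3,:3].T
    return T[:3,3]+d*((z-T[2,3])/d[:,2])[:,None]
def tool(s): return R.from_euler('xyz',s['ee_rot'],degrees=True).as_matrix()
def big(m):
    return max(cv2.findContours(m.astype(np.uint8),0,2)[0],key=cv2.contourArea)
E
python3 - <<'E'
from h import *
np.set_printoptions(suppress=True,precision=2)
print(tool(env.state()))
im=cv2.imread('pics/top0.png')
for n in('top','scene'):
    im=cv2.imread(f'pics/{n}0.png');c=env.get_calibration(n)
    h=cv2.cvtColor(im,cv2.COLOR_BGR2HSV)
    roi=np.zeros(h.shape[:2],bool)
    if n=='top': roi[150:370,275:390]=1
    else: roi[200:320,230:435]=1
    # keep large orange = tab
    o=big(roi&(h[...,0]>8)&(h[...,0]<22)&(h[...,1]>180)&(h[...,2]>150))
    M=cv2.moments(o);uv=(M['m10']/M['m00'],M['m01']/M['m00'])
    r=cv2.minAreaRect(o);print(n,'orange px',uv,r,'xyz',cast(c,uv,44),'\n',cast(c,cv2.boxPoints(r),44))
    if n=='top':
        print([im[y,x].tolist() for x,y in((340,200),(282,200),(330,245),(295,300))])
        v=h[...,2]
        w=big(roi&(v>190)&(h[...,1]<60));r=cv2.minAreaRect(w);print('cover',r,'\n',cast(c,cv2.boxPoints(r),49))
        p=big(roi&(v>78));r=cv2.minAreaRect(p);print('plate',r,'\n',cast(c,cv2.boxPoints(r),12))
E
```

```text
[[-0.    0.38 -0.93]
 [ 0.   -0.93 -0.38]
 [-1.   -0.   -0.  ]]
top orange px (331.472267097469, 293.43241787829834) ((332.0, 294.5), (27.0, 22.0), 90.0) xyz [[447.89  48.93  44.  ]] 
 [[471.33  67.58  44.  ]
 [470.21  27.02  44.  ]
 [420.76  28.67  44.  ]
 [421.81  68.84  44.  ]]
[[144, 137, 128], [84, 84, 77], [195, 192, 188], [137, 129, 121]]
cover ((332.0, 258.5), (41.0, 52.0), 90.0) 
 [[552.06  93.43  49.  ]
 [549.16  -3.45  49.  ]
 [472.55  -0.48  49.  ]
 [475.19  94.97  49.  ]]
plate ((332.0, 259.4999694824219), (218.99996948242188, 113.99998474121094), 90.0) 
 [[741.01 153.68  12.  ]
 [733.03 -73.81  12.  ]
 [309.23 -52.73  12.  ]
 [314.07 157.5   12.  ]]
scene orange px (361.8724954462659, 230.17304189435336) ((363.9346923828125, 231.42196655273438), (24.83063316345215, 10.101554870605469), 16.389541625976562) xyz [[446.94  50.37  44.  ]] 
 [[471.19  41.49  44.  ]
 [442.36  19.14  44.  ]
 [422.26  71.66  44.  ]
 [451.02  92.05  44.  ]]
```

Run:
```python
from h import *
np.set_printoptions(suppress=True,precision=2)
im=cv2.imread('pics/top0.png');c=env.get_calibration('top');v=im.max(2)
m=np.zeros_like(v);m[155:368,280:388]=v[155:368,280:388]>112
p=big(cv2.morphologyEx(m,cv2.MORPH_CLOSE,np.ones((3,3))))
w=cast(c,p[:,0],12)[:,:2].astype(np.float32)
r=cv2.minAreaRect(w);print(r,cv2.boxPoints(r))
ys=cast(c,p[:,0],12)
for side in(1,-1):
    q=np.array([(x,(y)) for x,y in w if 340<x<660 and side*(y-48)>60]);print(side,np.degrees(np.arctan(np.polyfit(q[:,0],q[:,1],1)[0])),np.polyval(np.polyfit(q[:,0],q[:,1],1),448))
```

```text
((518.2862548828125, 45.41188049316406), (171.9844512939453, 375.7158203125), 87.7224349975586) [[327.16 -33.05]
 [702.58 -47.98]
 [709.41 123.87]
 [333.99 138.8 ]]
1 -2.453680773782456 133.27802685396938
-1 -2.587470476331025 -36.00799639976939
```

Run:
```python
from h import *
np.set_printoptions(suppress=True,precision=3)
s=env.state();T=tool(s);a=np.degrees(np.arctan2(T[1,1],T[0,1]));print('tool y angle',a,'turn about tool x',a+92.4)
print('shift tool',T.T@(np.array([446.8,48.4,110])-s['ee_pos']))
```

```text
tool y angle -67.95289135687035 turn about tool x 24.447108643129653
shift tool [ 103.932 -451.527 -432.294]
```

```bash
python3 -m handwheel '2 0 0 0 -0.028 -0.027 0; 4 0 0 0 -0.056 -0.054 0; 6 0 0 0 -0.085 -0.081 0; 8 0 0 0 -0.113 -0.108 0; 10 0 0 0 -0.141 -0.135 0; 12 0 0 0 -0.169 -0.162 0; 14 0 0 0 -0.197 -0.189 0; 16 0 0 0 -0.226 -0.216 0; 18 0 0 0 -0.254 -0.243 0; 20 0 0 0 -0.282 -0.270 0; 22 0 0 0 -0.310 -0.297 0; 24.4 0 0 0 -0.339 -0.324 0' 20
python3 - <<'E'
from h import *
np.set_printoptions(suppress=True,precision=3)
s=env.state();T=tool(s);a=np.degrees(np.arctan2(T[1,1],T[0,1]));print('turn',a+92.4,'shift',T.T@(np.array([446.8,48.4,110])-s['ee_pos']),s['gripper_width'])
E
```

```text
time_s: 1.1
ee_pos: [389.0, -95.3, 213.9]
ee_rot: [109.3, 90.0, -73.2]
force: [1.2, -0.8, 0.8]
gripper_width: 14.1
turn -0.07511249454992708 shift [ 103.844 -146.101  -51.577] 14.108608300040496
```

```bash
python3 -m handwheel '0 0 0 0.010 -0.029 -0.010 0; 0 0 0 0.025 -0.058 -0.020 0; 0 0 0 0.045 -0.087 -0.030 0; 0 0 0 0.065 -0.116 -0.040 0; 0 0 0 0.085 -0.140 -0.050 0; 0 0 0 0.104 -0.146 -0.0516 0; 0 0 0 0.104 -0.146 -0.0516 0; 0 0 0 0.104 -0.146 -0.0516 0'
python3 - <<'E'
from h import *
np.set_printoptions(suppress=True,precision=3)
s=env.state();T=tool(s);a=np.degrees(np.arctan2(T[1,1],T[0,1]));print('turn',a+92.4,'shift',T.T@(np.array([446.8,48.4,44])-s['ee_pos']),s['gripper_width'],s['force'])
cv2.imwrite('pics/w1.png',env.grab_frame('wrist')[:,:,::-1])
t=env.grab_frame('top')[:,:,::-1];sc=env.grab_frame('scene')[:,:,::-1]
z=lambda i:cv2.resize(np.ascontiguousarray(i),(400,400))
cv2.imwrite('pics/ts1.png',np.hstack([z(t[200:360,250:410]),z(sc[150:310,280:440])]))
E
```

```text
time_s: 1.77
ee_pos: [445.4, 46.7, 109.2]
ee_rot: [13.0, 89.8, -169.2]
force: [0.5, -0.2, 0.8]
gripper_width: 0.7
turn 0.11882207255702326 shift [65.173 -1.808 -1.513] 0.7216873466785347 [ 0.459 -0.207  0.811]
```

View pics/w1.png

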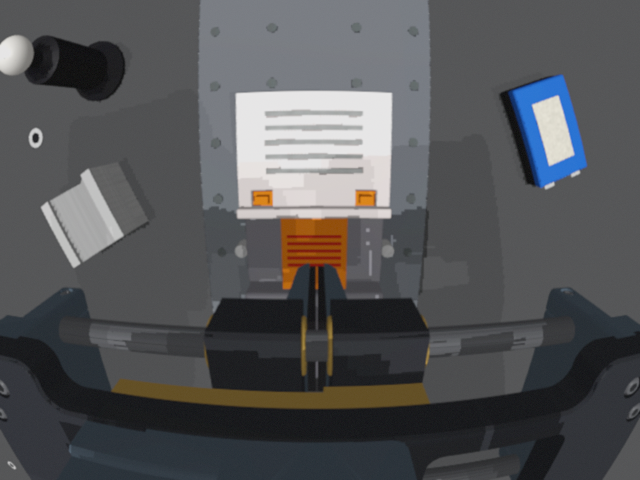

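View pics/ts1.png

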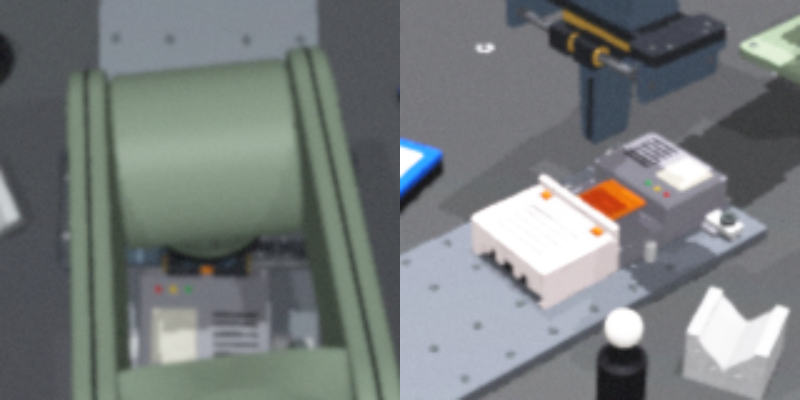

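The wrist view shows the shut fingers centred over the orange pad (282-347, 219-289). The ridge's rear edge is near row 218, columns 237-391. The scene view agrees. I check the ridge and pad numerically from the wrist camera.

Run:
```python
from h import *
np.set_printoptions(suppress=True,precision=2)
s=env.state();T=tool(s);c=env.get_calibration('wrist');H=c['hand_eye']
def wc(uv,z):
    n=cv2.fisheye.undistortPoints(np.float64(uv).reshape(-1,1,2),c['mtx'],np.zeros(4))[:,0]
    d=np.c_[n[:,0],-n[:,1],-np.ones(len(n))]@H[:3,:3].T@T.T
    o=T@H[:3,3]+s['ee_pos'];return o+d*((z-o[2])/d[:,2])[:,None]
a=np.radians(-2.4);F=np.array([[np.cos(a),np.sin(a)],[-np.sin(a),np.cos(a)]])
im=cv2.imread('pics/w1.png');h=cv2.cvtColor(im,cv2.COLOR_BGR2HSV)
m=(h[...,0]<25)&(h[...,1]>180)&(h[...,2]>120);m[:212]=0;m[300:]=0
q=big(m)[:,0];print(q.min(0),q.max(0))
for n,uv,z in(('ridge rear top edge L,R',[(237,218),(391,218)],58),('pad sides at row 255',[(282,255),(348,255)],44),('plate sides row 60',[(200,60),(429,60)],12)):
    w=wc(uv,z);print(n,w[:,:2],'fix',(w[:,:2]-[470.8,47.4])@F.T)
print('tcp fix',F@(s['ee_pos'][:2]-[470.8,47.4]))
```

```text
[281 219] [346 288]
ridge rear top edge L,R [[476.39  94.86]
 [472.15  -1.84]] fix [[  3.6   47.66]
 [  3.41 -49.14]]
pad sides at row 255 [[446.08  69.59]
 [444.14  24.8 ]] fix [[-25.62  21.13]
 [-25.69 -23.7 ]]
plate sides row 60 [[588.19 125.92]
 [580.5  -42.59]] fix [[114.    83.37]
 [113.37 -85.32]]
tcp fix [-23.71  -2.48]
```

```bash
python3 -m handwheel '0 0 0 0.02 -0.001 0 0; 0 0 0 0.035 -0.0015 0 0; 0 0 0 0.05 -0.0015 0 0; 0 0 0 0.06 -0.0015 0 0; 0 0 0 0.061 -0.0015 0 0; 0 0 0 0.061 -0.0015 0 0'
python3 -m handwheel '0 0 0 0.002 0 0 0; 0 0 0 0.004 0 0 0; 0 0 0 0.006 0 0 0; 0 0 0 0.007 0 0 0; 0 0 0 0.008 0 0 0; 0 0 0 0.008 0 0 0; 0 0 0 0.008 0 0 0'
```

```text
time_s: 2.42
ee_pos: [446.8, 47.5, 49.6]
ee_rot: [176.4, 90.0, -6.1]
force: [0.4, -1.0, 0.3]
gripper_width: 0.5
time_s: 3.0
ee_pos: [447.1, 48.0, 42.0]
ee_rot: [171.0, 89.9, -11.3]
force: [-1.1, -1.0, 9.6]
gripper_width: 0.1
```

```bash
python3 -m handwheel '0 0 0 0.0007 0 0 0; 0 0 0 0.0007 0 0 0; 0 0 0 0.0007 0 -0.003 0; 0 0 0 0.0007 0 -0.006 0; 0 0 0 0.0007 0 -0.009 0;0 0 0 0.0007 0 -0.012 0; 0 0 0 0.0007 0 -0.015 0; 0 0 0 0.0007 0 -0.018 0; 0 0 0 0.0007 0 -0.018 0'
```

```text
time_s: 3.75
ee_pos: [462.3, 47.3, 40.6]
ee_rot: [5.9, 89.7, -176.5]
force: [-4.3, 0.5, 9.5]
gripper_width: 0.6
```

Run:
```python
from h import *
w=env.grab_frame('wrist')[:,:,::-1];sc=env.grab_frame('scene')[:,:,::-1]
z=lambda i:cv2.resize(np.ascontiguousarray(i),(400,400))
cv2.imwrite('pics/ws2.png',np.hstack([z(w[100:340,200:440]),z(sc[180:280,300:400])]))
s=env.state();print(s['ee_pos'],s['force'])
```

```text
[462.27943462  47.33241555  40.57388858] [-4.3544396  -0.72819054  8.22175434]
```

View pics/ws2.png

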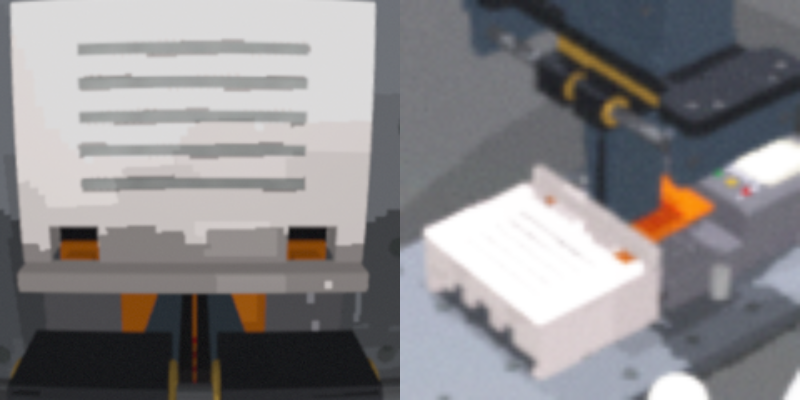

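The wrist crop shows black gaps ahead of the orange hooks in the windows, so the cover has been freed and is sliding. I continue.

```bash
python3 -m handwheel '0 0 0 0 0 -0.003 0; 0 0 0 0 0 -0.006 0; 0 0 0 0 0 -0.009 0; 0 0 0 0 0 -0.012 0; 0 0 0 0 0 -0.015 0; 0 0 0 0 0 -0.018 0; 0 0 0 0 0 -0.021 0; 0 0 0 0 0 -0.024 0; 0 0 0 0 0 -0.027 0; 0 0 0 0 0 -0.030 0; 0 0 0 0 0 -0.033 0;0 0 0 0 0 -0.036 0'
python3 -m handwheel '0 0 0 0 0 -0.004 0; 0 0 0 0 0 -0.008 0; 0 0 0 0 0 -0.012 0; 0 0 0 0 0 -0.016 0; 0 0 0 0 0 -0.020 0; 0 0 0 0 0 -0.024 0; 0 0 0 0 0 -0.028 0; 0 0 0 0 0 -0.032 0; 0 0 0 0 0 -0.036 0; 0 0 0 0 0 -0.039 0; 0 0 0 0 0 -0.041 0;0 0 0 0 0 -0.042 0'
python3 - <<'E'
from h import *
w=env.grab_frame('wrist')[:,:,::-1];sc=env.grab_frame('scene')[:,:,::-1]
z=lambda i:cv2.resize(np.ascontiguousarray(i),(400,400))
cv2.imwrite('pics/ws3.png',np.hstack([z(w[60:340,180:460]),z(sc[180:320,250:390])]))
E
```

```text
time_s: 4.85
ee_pos: [499.7, 46.0, 40.4]
ee_rot: [5.2, 89.9, -177.1]
force: [-1.7, 0.2, 2.9]
gripper_width: 0.6
time_s: 5.85
ee_pos: [542.8, 44.1, 40.2]
ee_rot: [155.4, 90.0, -26.9]
force: [-1.2, 0.5, -0.0]
gripper_width: 0.4
```

View pics/ws3.png

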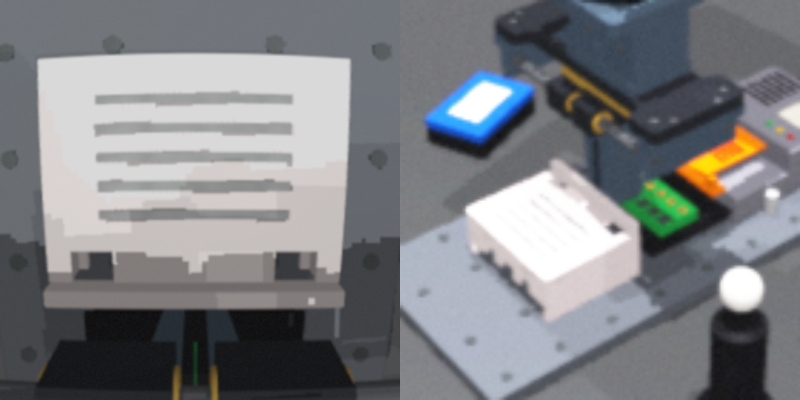

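The cover slid straight off. The green strip and black seat are exposed, and the hood, sphere and case are untouched. Next I back off, rise and retreat.

```bash
python3 -m handwheel '0 0 0 0 0 0.003 0; 0 0 0 0 0 0.008 0; 0 0 0 0 0 0.010 0; 0 0 0 -0.010 0 0.010 0; 0 0 0 -0.04 0 0.010 0; 0 0 0 -0.08 0 0.01 0; 0 0 0 -0.12 0 0.01 0; 0 0 0 -0.16 0.0 0.01 0; 0 0 0 -0.17 0.04 0.03 0; 0 0 0 -0.17 0.08 0.05 0; 0 0 0 -0.17 0.12 0.07 0; 0 0 0 -0.17 0.16 0.08 0'
python3 -m handwheel '0 0 0 0 0.035 0 0; 0 0 0 0 0.07 0 0; 0 0 0 0 0.105 0 0; 0 0 0 0 0.14 0 0; 0 0 0 0 0.175 0 0; 0 0 0 0 0.2 0 0; 0 0 0 0 0.2 0 0'
python3 - <<'E'
from h import *
np.set_printoptions(suppress=True,precision=2)
t=env.grab_frame('top')[:,:,::-1].copy();cv2.imwrite('pics/top4.png',t)
sc=env.grab_frame('scene')[:,:,::-1].copy();cv2.imwrite('pics/sc4.png',sc)
c=env.get_calibration('top');h=cv2.cvtColor(t,cv2.COLOR_BGR2HSV)
m=(h[...,2]>190)&(h[...,1]<60);m[:150]=0;m[300:]=0;m[:,:290]=0;m[:,378:]=0
w=cast(c,big(m)[:,0],49)[:,:2].astype(np.float32);r=cv2.minAreaRect(w);print(r)
a=np.radians(-2.4);F=np.array([[np.cos(a),np.sin(a)],[-np.sin(a),np.cos(a)]])
print('cover fix',F@(np.array(r[0])-[470.8,47.4]))
z=lambda i:cv2.resize(np.ascontiguousarray(i),(400,400))
cv2.imwrite('pics/ts4.png',np.hstack([z(t[155:375,210:460]),z(sc[170:340,250:440])]))
E
```

```text
time_s: 6.95
ee_pos: [457.1, -104.0, 211.7]
ee_rot: [166.0, 89.9, -16.3]
force: [-0.8, -0.2, 0.1]
gripper_width: 0.3
time_s: 7.53
ee_pos: [450.6, -307.7, 210.9]
ee_rot: [114.0, 89.8, -68.6]
force: [0.2, -0.6, -0.1]
gripper_width: 0.1
((599.756591796875, 42.55792236328125), (96.29297637939453, 75.49589538574219), 88.135498046875)
cover fix [129.05   0.56]
```

View pics/ts4.png

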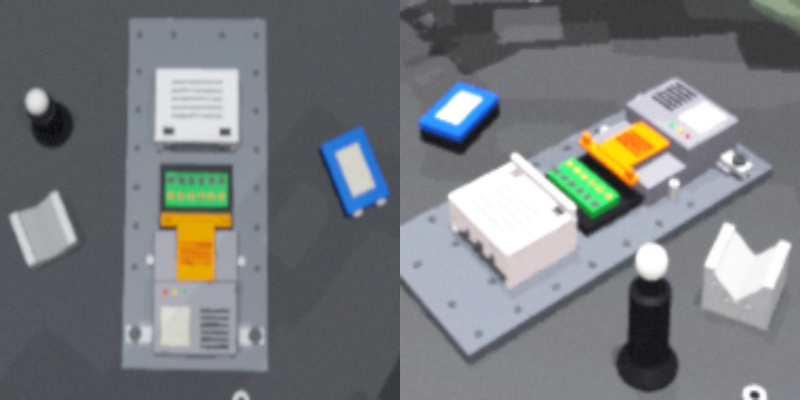

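The cover lies flat at fixture x ≈ 129 mm, y ≈ 0.6 mm, and its measured top of 96 x 75.5 mm fits the given size. The seat is fully open, the tab is back up, the bystanders look unmoved and the arm is clear.

```bash
python3 -c "
from workcell import env
print(env.job_done())"
```

```text
the job is handed in; nothing more can be done
None
```

The terminal cover is off its seat and the job is handed in, at about 7.6 s of the 35 s allowed; no verdict was reported.

I pressed the snap tab with the shut fingers, reading about 9.5 N. Holding it down, I moved forward so the fingers pushed on the cover's ridge and slid it straight off. I then backed off 10 mm, rose and moved the arm clear.

**Last checks:**
- **Cover:** the top camera puts its origin at x ≈ 129 mm and y ≈ 0.6 mm in the fixture's frame, against a required 111 to 220 mm and within 60 mm. It looked flat, and the seat and green strip are fully uncovered.
- **Tab:** it looked sprung back in the pictures. I could not read its angle directly.
- **Bystanders:** the sphere, V-block and stylus case looked unmoved. I judged this by eye and did not measure it.
- **Robot:** it touched nothing, with the force reading near zero at the end.

**Small disagreements:** before the push, the wrist camera placed the ridge 2 mm further forward than its nominal position. Contact with the pad also seems to have come about 2 mm higher than its given height. Both are about the size of the 2 mm calibration error and did not affect the result.

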